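# Start the baking timers in order

## Robot

A 7-joint arm with a two-finger parallel gripper is mounted at the origin on the work surface. World frame = base frame: x ahead of the robot, y to its left, z up, the work surface at z = 0. Lengths are in mm, angles in rad, forces in N, time in s.
With the tool pointing down it reaches from about 400 to 900 mm from the base axis. Payload 5.6 kg.
Tool frame: the origin (TCP) lies midway between the tips of the shut fingers; the grasp point (between the pads) lies 19 mm behind it; z points along the fingers, y is the line along which they close (so a half turn about z gives the same grasp; the last joint's range is limited). The gripper opens to 92 mm and grips with 3 to 60 N. Pads are 20 mm wide; open, the fingers measure 128 mm over their backs; the gripper's body (75 mm by 189 mm) begins 69 mm behind the grasp point.
Start: joints at [1.267, 0.468, -0.012, 1.603, 0.006, 1.071, -0.056], TCP at [167.562, -628.038, 214.592] pointing down, gripper open.
Joint ranges: [-2.53, 2.53], [-0.31, 2.02], [-1.57, 1.55], [0.28, 2.44], [-1.29, 4.43], [0.15, 1.84], [-2.92, 2.92]. Speed limits (rad/s): [2.57, 2.57, 3.14, 3.14, 3.14, 3.14, 3.14].

## Interface

Orientations are given as a rotation vector (axis times angle).
In Python, from cell import robot, grip, kin, viewer gives the robot as it stands. Calls block until the motion is done:
- robot.movep(position, orientation): joint-space move of the TCP to a pose.
- robot.servo_line(position, feed=150, rotation=None): straight line of the TCP; rotation=None keeps the orientation; feed is the mean speed in mm/s.
- robot.goto_joints(angles): joint-space move.
- grip(opening, newtons=None): opening from 0.0 (shut) to 1.0 (fully open); newtons is the grip in N (None keeps the last); returns when the fingers have stopped.
- robot.hold(seconds).
- kin.ik(position, orientation): joint angles nearest the present ones, or None.
- robot.observe(): the state.
- viewer.read_camera(name): name is "side" or "top" or "wrist"; returns the picture (384x512x3 uint8, red, green, blue); there is no depth.
- viewer.camera_info(name): a dict with "camera_matrix" (3x3 intrinsics, pixels), "R" (3x3) and "t" (3): a world point X has camera coordinates R X + t. Camera axes: x right, y down, z forward; pixel columns grow to the right and rows downward; lengths in mm; the calibration is good to about 2 mm. A picture is of the moment at which its call begins: read the wrist's pose just before it. camera_info takes no time and is no camera call; for the wrist camera it gives the pose at the moment of the call.
A pose or a line that the arm cannot do raises robot.IKError and nothing moves.
- robot.job_done(): hands the job in; it is judged then, once.
Trained networks look in the newest picture that a camera, given by its name, has taken for a name from the list of things; names that differ only in an ending like _2 or _b are one class to them, and where a whole thing is asked for, a point or a joint stands for the part that bears it (a point fixed in the world has none). Each returns a list of dicts, best first, with "confidence" (0 to 1); they miss things now and then, are a little off and sometimes report something else, mostly with a low value. They report only what shows in the picture. A call takes as long as a camera call. They do not tell look-alikes from the thing itself.
- viewer.silhouettes(name, camera): "mask" (384x512 bool, what is visible of it).
- viewer.pinpoint(name, camera): "at" ([x, y, z] in mm, in the coordinates of the camera as it stood for that picture, good to about 4 mm: a listed point, or the origin of a listed thing).
The state is a dict: "t": time; "joints": joint angles; "joint_velocities": joint speeds; "joint_torque": joint torques, N m; "tcp_pos": TCP position; "tcp_rot": TCP orientation; "contact_force": force on the tool from outside, world axes, zero at the start; "wrist_torque": the same for the moment, N m; "grip_width": opening from 0.0 (shut) to 1.0 (fully open); "grip_force": force on a finger pad.
Only numpy, scipy, OpenCV 4.12 (cv2) and the standard library are available. Lean on these libraries where they do the work, as an engineer would, in place of code of your own. Each camera call takes 0.05 s, during which the arm holds its last target. There are 200 camera calls.

## Task

Three trays have gone into the oven: start their timers by gently pressing each key fully down from above with a fingertip, first the blue one, then the yellow, then the green. Leave the red timer unpressed; let every timer stand where it is, not picked up, tipped or pushed along, and do not disturb the other things on the worktop.

Things in the scene. Friction and masses are not known exactly. Their poses are not given: they have to be found in the camera images.
- blue_timer: Kitchen timer, blue key and blue stripe: a loose 0.4 kg white round puck, 76 mm across, rubber foot. Origin: centre of its underside, z up. Casing's flat top 36 mm above it. On its axis stands the key: a grey stem with a flat blue cap, 40 mm across, 6 mm thick; the cap's top is 58 mm above the origin when the key is up, 50 mm when it is fully down and let go.
- blue_key (a joint): Push of the blue key's stem, m: 0 to 0.001 = up; 0.008 = fully down at its stop, running; down counts from 0.005. It slides straight down against some 3 N of friction, has no spring and stays where left. The cap on it is cushioned (1.5 N per mm, 6 mm of give, springs back): it sinks 2 mm before the stem moves; at the stop only the cushion gives, to 9 N, then it is hard.
- yellow_timer: Kitchen timer, yellow key and yellow stripe: a loose 0.4 kg white round puck, 76 mm across, rubber foot. Origin: centre of its underside, z up. Casing's flat top 36 mm above it. On its axis stands the key: a grey stem with a flat yellow cap, 40 mm across, 6 mm thick; the cap's top is 58 mm above the origin when the key is up, 50 mm when it is fully down and let go.
- yellow_key (a joint): Push of the yellow key's stem, m: 0 to 0.001 = up; 0.008 = fully down at its stop, running; down counts from 0.005. It slides straight down against some 3 N of friction, has no spring and stays where left. The cap on it is cushioned (1.5 N per mm, 6 mm of give, springs back): it sinks 2 mm before the stem moves; at the stop only the cushion gives, to 9 N, then it is hard.
- green_timer: Kitchen timer, green key and green stripe: a loose 0.4 kg white round puck, 76 mm across, rubber foot. Origin: centre of its underside, z up. Casing's flat top 36 mm above it. On its axis stands the key: a grey stem with a flat green cap, 40 mm across, 6 mm thick; the cap's top is 58 mm above the origin when the key is up, 50 mm when it is fully down and let go.
- green_key (a joint): Push of the green key's stem, m: 0 to 0.001 = up; 0.008 = fully down at its stop, running; down counts from 0.005. It slides straight down against some 3 N of friction, has no spring and stays where left. The cap on it is cushioned (1.5 N per mm, 6 mm of give, springs back): it sinks 2 mm before the stem moves; at the stop only the cushion gives, to 9 N, then it is hard.
- red_timer: Kitchen timer, red key and red stripe: a loose 0.4 kg white round puck, 76 mm across, rubber foot. Origin: centre of its underside, z up. Casing's flat top 36 mm above it. On its axis stands the key: a grey stem with a flat red cap, 40 mm across, 6 mm thick; the cap's top is 58 mm above the origin when the key is up, 50 mm when it is fully down and let go.
- red_key (a joint): Push of the red key's stem, m: 0 to 0.001 = up; 0.008 = fully down at its stop, running; down counts from 0.005. It slides straight down against some 3 N of friction, has no spring and stays where left. The cap on it is cushioned (1.5 N per mm, 6 mm of give, springs back): it sinks 2 mm before the stem moves; at the stop only the cushion gives, to 9 N, then it is hard.
- cutter: Thin steel ring-shaped pastry cutter, 60 mm across, 35 mm tall, open at both ends, loose. A bystander, to be left alone. Origin: its middle, on the underside.
- ramekin: White ceramic bowl, empty, 90 mm across the rim, 45 mm tall, loose. A bystander, to be left alone. Origin: its middle, on the underside.
- spoon: Steel spoon lying flat, 150 mm long, loose; its own x runs along it. A bystander, to be left alone. Origin: its middle, on the underside.
- jar: Amber glass jar with a wooden cap, 60 mm across, 85 mm tall, loose. A bystander, to be left alone. Origin: its middle, on the underside.
- tin: Round aluminium tart tin, empty, 120 mm across the rim, 28 mm tall, loose. A bystander, to be left alone. Origin: its middle, on the underside.
- brush: Pastry brush with a wooden handle lying flat, 200 mm long, loose; its own x runs along it. A bystander, to be left alone. Origin: its middle, on the underside.
There are look-alikes about, which are no part of the job. What is shaped like the yellow_timer but purple is not meant.

How it is judged:
By the outcome, as a careful person would: the job done as asked, in the order asked, and still so for the second after the job is handed in, with the robot touching nothing.
It also fails if it takes over 51 s, if anything falls off the work surface, if the arm or the gripper's body presses on something with over 40 N, if the wrist force passes 120 N, or if a joint passes its speed limit or range.

## Working session

There is one attempt and no reset: what is moved stays moved. The work goes in short steps, each a Python script; the robot and the scene stay as the last script left them, time stands still between calls to the robot, and variables do not carry over. Pictures are saved under pics/ and viewed, at most 10 in all, crops included, and the job is handed in when it is done.

```bash
mkdir -p pics; ls; python3 - <<'E'
from cell import robot, grip, kin, viewer
import cv2, numpy as np
for c in ("top","side"):
    im=viewer.read_camera(c); cv2.imwrite(f"pics/{c}0.png",cv2.resize(im[:,:,::-1],(800,600),interpolation=cv2.INTER_CUBIC))
    i=viewer.camera_info(c); R=np.array(i["R"]);t=np.array(i["t"])
    print(c,i["camera_matrix"],"pos",-R.T@t)
    for n in ["blue_timer","yellow_timer","green_timer","red_timer"]:
        for d in viewer.pinpoint(n,c):
            P=R.T@(np.array(d["at"])-t); print(n,round(d["confidence"],2),P.round(0))
s=robot.observe();print(s["t"],s["tcp_rot"],s["contact_force"])
E
```

```text
pics
top [[350.7153921    0.         255.27073229]
 [  0.         350.7153921  198.36431261]
 [  0.           0.           1.        ]] pos [ 448.92204128  -71.25270462 1050.99518786]
blue_timer 0.86 [630. 133.   0.]
yellow_timer 0.95 [ 492. -140.    2.]
yellow_timer 0.67 [624. -88.   1.]
yellow_timer 0.19 [629. 135.  -0.]
green_timer 0.79 [ 534. -276.   -0.]
red_timer 0.9 [444. 311.   1.]
side [[460.32335353   0.         256.54614908]
 [  0.         460.32335353 184.81609897]
 [  0.           0.           1.        ]] pos [ 384.49023574 -873.83410055 1069.25395348]
blue_timer 0.66 [632. 137.   4.]
yellow_timer 0.89 [620. -86.  -5.]
yellow_timer 0.88 [ 489. -140.    2.]
green_timer 0.59 [ 535. -274.    3.]
red_timer 0.6 [442. 311.   5.]
0.5 [-3.11489922e+00 -4.08411428e-01  1.06346113e-04] [ 0.13410575  0.36389195 -0.35715576]
```

View pics/top0.png

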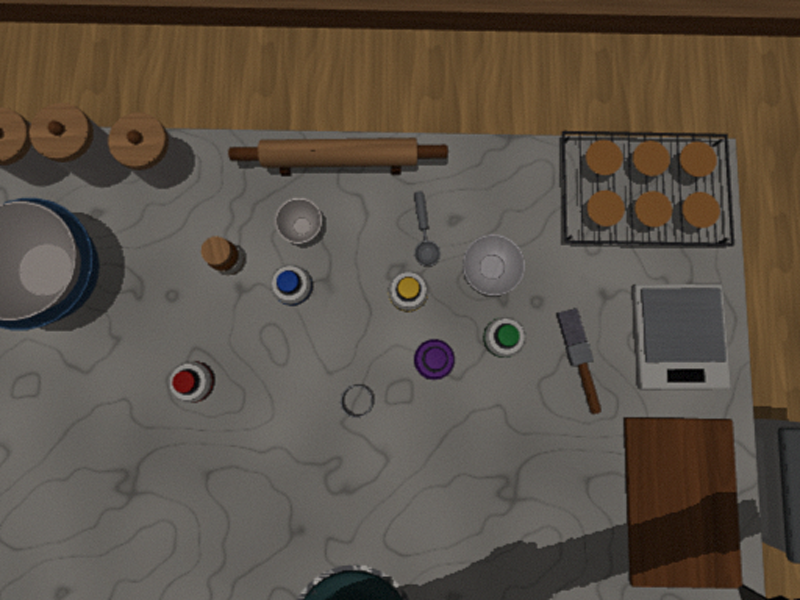

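View pics/side0.png

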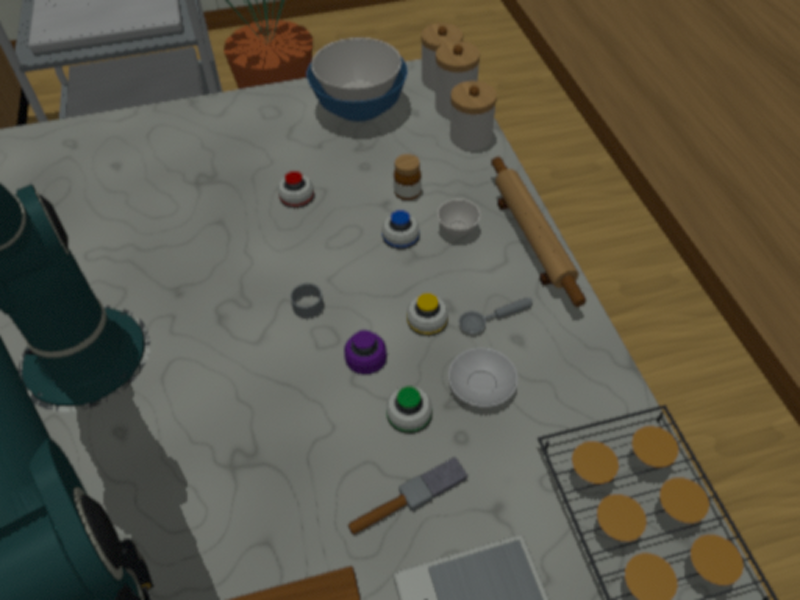

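The top picture, at 800x600, shows the candidates:

| Timer | Pixel | Position (mm) |
|---|---|---|
| Blue | (290,283) | (630,134) |
| Yellow cap, white casing | (408,290) | (622,-87) |
| Purple look-alike (rejected) | (434,358) | (490,-140) |
| Green | (506,336) | (534,-275) |
| Red (leave alone) | (186,382) | (443,311) |

Both cameras agree. Next I'll shut the gripper, go above blue and look from close by.

```bash
cat > h.py <<'E'
from cell import robot, grip, kin, viewer
import cv2, numpy as np
HSV={"blue":(100,130),"yellow":(18,35),"green":(50,85)}
ROT=[np.pi,0,0]
def cap(color,cam,near,z=58,save=None):
    """Cap-top centre in the world from the colour blob nearest the expected place."""
    i=viewer.camera_info(cam); im=viewer.read_camera(cam)
    K,R,t=(np.array(i[k]) for k in("camera_matrix","R","t"))
    if save: cv2.imwrite(save,im[:,:,::-1])
    h=cv2.cvtColor(im,cv2.COLOR_RGB2HSV); lo,hi=HSV[color]
    m=cv2.inRange(h,(lo,120,50),(hi,255,255))
    n,_,st,ce=cv2.connectedComponentsWithStats(m); out=[]
    for k in range(1,n):
        if st[k,4]<40: continue
        d=R.T@np.linalg.inv(K)@np.append(ce[k],1); c=-R.T@t
        P=c+d*(z-c[2])/d[2]; out.append((np.hypot(*(P[:2]-near)),P.round(1),ce[k].round(0),st[k,2:]))
    return sorted(out,key=lambda o:o[0])[:2]
E
python3 - <<'E'
from h import *
pos={"blue":(630,134),"yellow":(622,-87),"green":(534,-275)}
for c in pos:
    for cam in("top","side"): print(c,cam,cap(c,cam,pos[c],56)[:1])
grip(0.0)
robot.movep([630,134,170],ROT)
print(cap("blue","wrist",pos["blue"],58,"pics/w1.png"))
s=robot.observe();print(s["t"],s["tcp_pos"],s["tcp_rot"],s["contact_force"],s["grip_width"])
E
```

```text
blue top [(np.float64(1.3016643012410136), array([629.1, 133. ,  56. ]), array([183., 180.]), array([ 14,  14, 148], dtype=int32))]
blue side [(np.float64(4.45936584358683), array([628.5, 129.8,  56. ]), array([256., 139.]), array([11,  9, 89], dtype=int32))]
yellow top [(np.float64(3.3282939166982413), array([620.9, -90.2,  56. ]), array([261., 184.]), array([ 15,  14, 154], dtype=int32))]
yellow side [(np.float64(7.3838298195038545), array([620. , -94.1,  56. ]), array([273., 193.]), array([ 14,  12, 134], dtype=int32))]
green top [(np.float64(2.6338906848739043), array([ 536.2, -273.5,   56. ]), array([325., 214.]), array([ 13,  13, 141], dtype=int32))]
green side [(np.float64(1.766773914346451), array([ 534.9, -276.5,   56. ]), array([261., 254.]), array([ 15,  13, 157], dtype=int32))]
[(np.float64(1.629175829606076), array([631.6, 133.6,  58. ]), array([256., 191.]), array([  41,   39, 1204], dtype=int32))]
5.325 [630.23912738 133.01609631 169.9282017 ] [ 3.14118173e+00 -2.16297569e-03 -2.33328199e-05] [0.05556425 0.4556087  0.14600772] 0.004679830990271527
```

View pics/w1.png

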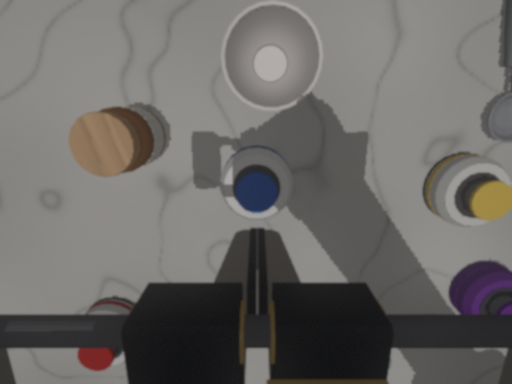

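The wrist picture shows the white timer with its blue cap at (256,191). That gives (631,133), which agrees with the top camera. The jar and ramekin are clear of it, so I'll press with force feedback.

```bash
cat >> h.py <<'E'
def press(x,y,stop=5.5,zmin=45):
    robot.servo_line([x,y,66],feed=90); robot.hold(.3)
    f0=robot.observe()["contact_force"][2]; z=60; log=[]
    while z>zmin:
        z-=1; robot.servo_line([x,y,z],feed=15); s=robot.observe(); f=s["contact_force"][2]-f0
        log.append((z,round(s["tcp_pos"][2],1),round(f,1)))
        if f>8 or (z<=48 and f>stop): break
    robot.hold(.2); s=robot.observe(); print(log,"end",s["tcp_pos"].round(1) if hasattr(s["tcp_pos"],"round") else s["tcp_pos"],s["contact_force"][2]-f0)
    robot.servo_line([x,y,66],feed=40); robot.servo_line([x,y,150],feed=150); print("t",robot.observe()["t"])
E
python3 - <<'E'
from h import *
press(631,133.5)
print(cap("blue","wrist",(631,133.5),50,"pics/w2.png"))
E
```

```text
[(59, np.float64(58.9), np.float64(0.2)), (58, np.float64(58.0), np.float64(-0.2)), (57, np.float64(57.2), np.float64(2.3)), (56, np.float64(56.2), np.float64(2.7)), (55, np.float64(55.1), np.float64(1.5)), (54, np.float64(54.0), np.float64(3.1)), (53, np.float64(53.0), np.float64(4.2)), (52, np.float64(52.0), np.float64(2.8)), (51, np.float64(51.0), np.float64(2.6)), (50, np.float64(50.0), np.float64(1.9)), (49, np.float64(49.0), np.float64(2.8)), (48, np.float64(48.1), np.float64(3.6)), (47, np.float64(47.2), np.float64(5.2)), (46, np.float64(46.3), np.float64(6.1))] end [631.1 133.6  46.4] 5.775308637234717
t 12.3583
[(np.float64(0.2112298502738801), array([631.1, 133.7,  50. ]), array([256., 196.]), array([  42,   41, 1353], dtype=int32))]
```

Blue behaved as expected: a 3 N plateau, then a rise to 6 N at the stop. The timer hasn't moved. Next is yellow.

```bash
python3 - <<'E'
from h import *
robot.movep([621,-89,150],ROT)
r=cap("yellow","wrist",(621,-89),58,"pics/w3.png"); print(r)
P=r[0][1]
if r[0][0]<8:
    press(P[0],P[1]); print(cap("yellow","wrist",P[:2],50))
E
```

```text
[(np.float64(2.8545881144160417), array([623.7, -90. ,  58. ]), array([261., 196.]), array([  45,   42, 1432], dtype=int32)), (np.float64(122.5030090837793), array([ 499.1, -101.4,   58. ]), array([272., 318.]), array([ 5, 36, 93], dtype=int32))]
[(59, np.float64(58.9), np.float64(-0.2)), (58, np.float64(58.0), np.float64(-0.5)), (57, np.float64(57.1), np.float64(0.3)), (56, np.float64(56.2), np.float64(2.5)), (55, np.float64(55.1), np.float64(2.8)), (54, np.float64(54.0), np.float64(2.2)), (53, np.float64(53.0), np.float64(2.1)), (52, np.float64(52.0), np.float64(1.3)), (51, np.float64(51.0), np.float64(1.3)), (50, np.float64(50.0), np.float64(1.9)), (49, np.float64(49.0), np.float64(1.6)), (48, np.float64(48.1), np.float64(3.2)), (47, np.float64(47.2), np.float64(4.3)), (46, np.float64(46.3), np.float64(5.4)), (45, np.float64(45.5), np.float64(6.7))] end [623.9 -90.   45.5] 6.5577420899777685
t 20.4333
[(np.float64(0.6190953872134503), array([623.1, -90.2,  50. ]), array([257., 196.]), array([  44,   41, 1393], dtype=int32)), (np.float64(128.88063106202085), array([ 495.7, -105.3,   50. ]), array([272., 318.]), array([ 5, 36, 90], dtype=int32))]
```

View pics/w3.png

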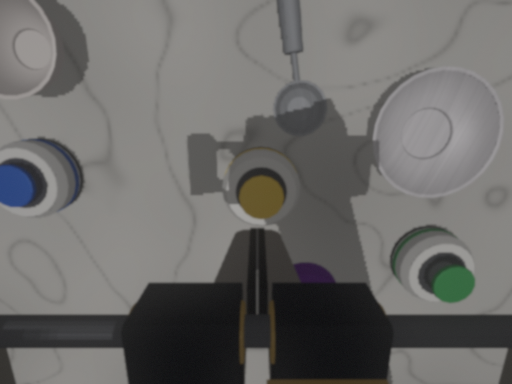

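The picture shows the yellow cap at (261,196) on its white casing. Its press reached the stop at 6.6 N. Blue, at (15,186), looks lowered. Next is green.

```bash
python3 - <<'E'
from h import *
robot.movep([536,-274,150],ROT)
r=cap("green","wrist",(536,-274),58); print(r)
P=r[0][1]
if r[0][0]<8:
    press(P[0],P[1]); print(cap("green","wrist",P[:2],50))
    robot.servo_line([P[0],P[1],200],feed=150)
    robot.movep([330,-520,250],ROT)
    im=[viewer.read_camera(c)[90:300,a:a+280] for c,a in(("top",80),("side",150))]
    cv2.imwrite("pics/end.png",cv2.resize(np.hstack(im)[:,:,::-1],(800,300),interpolation=cv2.INTER_CUBIC))
    for c,p in (("blue",(631,133.5)),("yellow",(623,-90)),("green",P[:2])): print(c,cap(c,"top",p,49)[:1],cap(c,"side",p,49)[:1])
    print(robot.observe()["t"])
E
```

```text
[]Traceback (most recent call last):
  File "<stdin>", line 4, in <module>
IndexError: list index out of range
```

No green blob was found, probably because the hand's shadow lowers V below the threshold. I'll lower it and look.

```bash
sed -i 's/(lo,120,50)/(lo,110,20)/' h.py; python3 - <<'E'
from h import *
print(cap("green","wrist",(536,-274),58,"pics/w4.png"))
print(robot.observe()["t"],robot.observe()["tcp_pos"])
E
```

```text
[(np.float64(3.673879427362729), array([ 537.9, -277.1,   58. ]), array([264., 198.]), array([ 40,  40, 989], dtype=int32))]
21.4167 [ 537.40428921 -271.18664735  150.07749178]
```

View pics/w4.png

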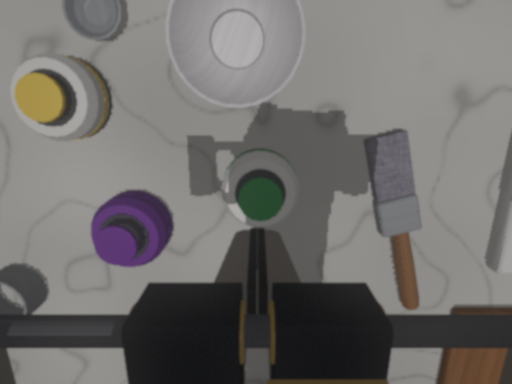

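The green cap is in shadow at (261,197). Combined with the top camera's estimate it sits at about (537,-275.5).

```bash
python3 - <<'E'
from h import *
P=(537.,-275.5)
press(*P); print(cap("green","wrist",P,50))
robot.movep([330,-520,250],ROT)
im=[viewer.read_camera(c)[90:300,a:a+280] for c,a in(("top",80),("side",150))]
cv2.imwrite("pics/end.png",cv2.resize(np.hstack(im)[:,:,::-1],(800,300),interpolation=cv2.INTER_CUBIC))
for c,p in (("blue",(631,133.5)),("yellow",(623,-90)),("green",P)): print(c,[cap(c,k,p,49)[:1] for k in("top","side")])
print(robot.observe()["t"])
E
```

```text
[(59, np.float64(58.9), np.float64(-1.1)), (58, np.float64(58.1), np.float64(0.4)), (57, np.float64(57.2), np.float64(2.1)), (56, np.float64(56.1), np.float64(1.4)), (55, np.float64(55.0), np.float64(2.5)), (54, np.float64(54.0), np.float64(1.9)), (53, np.float64(53.0), np.float64(2.8)), (52, np.float64(52.0), np.float64(2.3)), (51, np.float64(51.0), np.float64(2.0)), (50, np.float64(50.0), np.float64(3.1)), (49, np.float64(49.0), np.float64(1.5)), (48, np.float64(48.1), np.float64(3.2)), (47, np.float64(47.2), np.float64(4.5)), (46, np.float64(46.3), np.float64(5.0)), (45, np.float64(45.5), np.float64(6.7))] end [ 537.1 -275.5   45.5] 6.457085972327203
t 28.5
[(np.float64(4.143466406863119), array([ 537.7, -279.6,   50. ]), array([262., 195.]), array([ 32,  39, 736], dtype=int32))]
blue [[(np.float64(2.483812869552024), array([628.7, 132.6,  49. ]), array([184., 180.]), array([ 15,  14, 154], dtype=int32))], [(np.float64(5.938779842973894), array([627.3, 128.8,  49. ]), array([256., 141.]), array([12, 11, 98], dtype=int32))]]
yellow [[(np.float64(2.4550089655261718), array([620.6, -90.3,  49. ]), array([261., 184.]), array([ 15,  14, 160], dtype=int32))], [(np.float64(5.098818769608444), array([620.3, -94.3,  49. ]), array([273., 195.]), array([ 14,  13, 138], dtype=int32))]]
green [[(np.float64(2.6851749340417186), array([ 535.9, -273. ,   49. ]), array([324., 214.]), array([ 14,  14, 154], dtype=int32))], [(np.float64(3.372722375382956), array([ 534.6, -277.8,   49. ]), array([261., 256.]), array([ 15,  13, 162], dtype=int32))]]
30.2167
```

View pics/end.png

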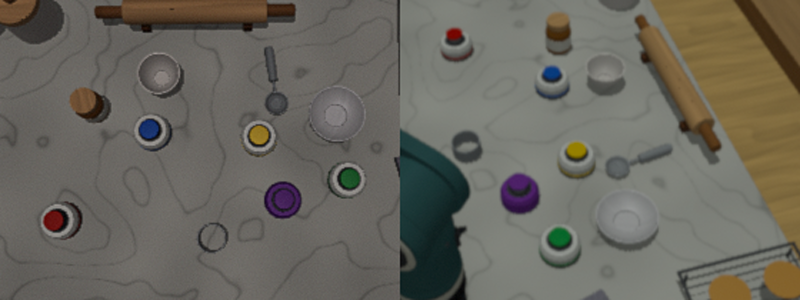

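The final views show the blue (150,130), yellow (259,135) and green (348,179) caps all lowered. Red (55,220) is still up, and every object visible in the crops is where it was.

```bash
python3 -c "
from cell import robot
print(robot.job_done())"
```

```text
the job is handed in; nothing more can be done
None
```

I pressed the blue, yellow and green timers fully down in that order (peak about 7 N), left the red one up, saw nothing else shifted in the final views, and handed the job in at about 30 s.

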